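# Collect the filled tins and hold up the heaviest

## Robot

A 7-joint arm with a two-finger parallel gripper is mounted at the origin on a cart in front of the work surface, level with it; the furniture and walls round the work are solid. World frame = base frame: x ahead of the robot, y to its left, z up, the work surface at z = 0. Lengths are in m, angles in rad, forces in N, time in s.
With the tool pointing down it reaches from about 0.4 to 0.9 m from the base axis. Payload 5.6 kg.
Tool frame: the origin (TCP) lies midway between the tips of the shut fingers; the grasp point (between the pads) lies 19 mm behind it; y points along the fingers, z is the direction in which the jaws open and shut, and the axes are right-handed (so a half turn about y gives the same grasp; the last joint's range is limited). The gripper opens to 92 mm and grips with 3 to 60 N. Pads are 20 mm wide; open, the fingers measure 128 mm over their backs; the gripper's body (75 mm by 189 mm) begins 69 mm behind the grasp point.
Start: joints at [-1.239, 0.468, -0.012, 1.603, 0.006, 1.071, -0.056], TCP at [0.238, 0.605, 0.215] pointing down, gripper open.
Joint ranges: [-2.53, 2.53], [-0.31, 2.02], [-1.57, 1.55], [0.28, 2.44], [-1.29, 4.43], [0.15, 1.84], [-2.92, 2.92]. Speed limits (rad/s): [2.57, 2.57, 3.14, 3.14, 3.14, 3.14, 3.14].

## Interface

Orientations are given as a 3x3 rotation matrix whose columns are the frame's x, y, z axes.
In Python, from station import env, effector, solver, viewer, workorder, search_frame, tip_of gives the robot as it stands. Calls block until the motion is done:
- env.reach(position, orientation): joint-space move of the TCP to a pose.
- env.movel(position, frame=None, rate=0.15): straight line of the TCP; frame=None keeps the orientation; rate is the mean speed in m/s.
- env.goto_joints(angles): joint-space move.
- effector.release() and effector.grasp(squeeze=None): open the fingers fully, or close them until they stop; squeeze is the grip in N (None keeps the last).
- env.pause(seconds).
- solver.inverse_kinematics(position, orientation): joint angles nearest the present ones, or None.
- env.sense(): the state.
- viewer.read_camera(name): name is "scene" or "top" or "wrist"; returns (picture, depth): 400x640x3 uint8, red, green, blue; 400x640 float32, m along the optical axis (not along the pixel's ray), 0 where there is no reading.
- viewer.camera_info(name): a dict with "intrinsics" (3x3 intrinsics, pixels), "eye" and "rotation" of the camera in the world; the wrist camera has in their place "T_tool_cam" (4x4, takes a point from camera to tool coordinates, whose origin is the TCP and whose axes are the tool frame's). Camera axes: x right, y up, looking along -z (the intrinsics and any distortion apply to the point x, -y, -z); pixel columns grow to the right and rows downward; lengths in m; the calibration is good to about 2 mm. A picture is of the moment at which its call begins: read the wrist's pose just before it. camera_info takes no time and is no camera call.
A pose or a line that the arm cannot do raises env.PlanningError and nothing moves.
- workorder.finish_job(): hands the job in, once; it reports no verdict.
Trained networks look in the newest picture that a camera, given by its name, has taken for a name from the list of things; names that differ only in an ending like _2 or _b are one class to them, and where a whole thing is asked for, a point or a joint stands for the part that bears it (a point fixed in the world has none). Each returns a list of dicts, best first, with "score" (0 to 1); they miss things now and then, are a little off and sometimes report something else, mostly with a low value. They report only what shows in the picture. A call takes as long as a camera call. They do not tell look-alikes from the thing itself.
- search_frame(camera, name): "at" ([x, y, z] in m, in world coordinates, good to about 4 mm: the middle of the surface that is visible of it).
- tip_of(camera, name): "at" ([x, y, z] in m, in world coordinates, good to about 4 mm: a listed point, or the origin of a listed thing).
The state is a dict: "t": time; "joint_positions": joint angles; "joint_velocities": joint speeds; "tau": joint torques, N m; "ee_pos": TCP position; "tcp_rot": TCP orientation; "wrist_force": force on the tool from outside, world axes, zero at the start; "moment": the same for the moment, N m; "gripper_width": finger opening in m.
Only numpy, scipy, OpenCV 4.12 (cv2) and the standard library are available. Lean on these libraries where they do the work, as an engineer would, in place of code of your own. Each camera call takes 0.05 s, during which the arm holds its last target.

## Task

Collect the three closed tins from the steel catch tray into the wooden tote, standing one upright in each compartment and hefting each on the way to feel its weight. When all three stand in the tote and you have let go of them, take the heaviest out again and hold it up, upright, its underside at least 15 cm above the bench; finish while still holding it there, with the other two standing in the tote. Leave the other things on the bench and in the tray where they are.

Things in the scene. Friction and masses are not known exactly. Their poses are not given: they have to be found in the camera images.
- tin_a: closed round metal tin with a deep slip lid, one of three that look exactly alike: diameter 52 mm (lid, upper half; body below it 50 mm), 75 mm tall, origin at the centre of its underside, z up. Filled; weighs 0.2 to 0.9 kg, the contents do not move inside. One of the three is at least 0.25 kg heavier than each of the others; neither look nor place tells which, only lifting. At the start it stands upright in the catch tray, centres at least 85 mm apart
- tin_b: closed round metal tin with a deep slip lid, one of three that look exactly alike: diameter 52 mm (lid, upper half; body below it 50 mm), 75 mm tall, origin at the centre of its underside, z up. Filled; weighs 0.2 to 0.9 kg, the contents do not move inside. One of the three is at least 0.25 kg heavier than each of the others; neither look nor place tells which, only lifting. At the start it stands upright in the catch tray, centres at least 85 mm apart
- tin_c: closed round metal tin with a deep slip lid, one of three that look exactly alike: diameter 52 mm (lid, upper half; body below it 50 mm), 75 mm tall, origin at the centre of its underside, z up. Filled; weighs 0.2 to 0.9 kg, the contents do not move inside. One of the three is at least 0.25 kg heavier than each of the others; neither look nor place tells which, only lifting. At the start it stands upright in the catch tray, centres at least 85 mm apart
- catch_tray: flat open tray of dark sheet steel, fixed to the bench on the left, 240 (x) x 220 (y) x 26 mm high with small handles on its x ends; walls 4 mm, inner floor 4 mm above the bench; origin at the centre of its underside
- tote: low open wooden tote, fixed to the bench on the right, 270 (its x) x 105 (its y) x 45 mm high, with small handles on its x ends; walls and floor 9 mm thick; two cross walls of the same height divide it into three equal compartments in a row along its x, centres at x = -87, 0 and +87 mm of its own frame, each about 78 x 87 mm inside; inner floor 9 mm above the bench; origin at the centre of its underside, z up
- bolt: rusty bolt with nut, 16 x 82 x 16 mm, lying in the catch tray beside the tins; stays there. Origin at its underside
- padlock: old padlock, 80 x 52 x 16 mm, lying flat at the back of the bench; not part of the job. Origin at its underside
- oil_can: oil can with a thin spout, 76 mm wide, 166 mm tall, to the right of the tote; not part of the job. Origin at its underside
- lantern: lantern with bail, 128 x 182 x 254 mm, at the back on the left; not part of the job. Origin at its underside
Things that resemble listed ones, but are neither listed nor needed, are in the scene too. Leave any orange look-alike of the tin_a alone.

How it is judged:
On the way:
1. all three tins stand upright in the tote, one to a compartment, let go (x of tin_a in the frame of tote between -0.125 and 0.125 m and y of tin_a in the frame of tote between -0.05 and 0.05 m and z of each of tin_a, tin_b, tin_c in the frame of tote below 0.016 m and angle between each of tin_a, tin_b, tin_c's own z axis and vertical below 0.12 rad and contact force between the fingers and tin_a below 0.3 N and linear speed of each of tin_a, tin_b, tin_c below 0.03 m/s and x of tin_b in the frame of tote between -0.125 and 0.125 m and y of tin_b in the frame of tote between -0.05 and 0.05 m and contact force between the fingers and tin_b below 0.3 N and x of tin_c in the frame of tote between -0.125 and 0.125 m and y of tin_c in the frame of tote between -0.05 and 0.05 m and contact force between the fingers and tin_c below 0.3 N), for 0.2 s.
At the end, for the whole second after the job is handed in: One tin is held still in the fingers, upright within 17 degrees, underside over 145 mm above the bench, touching nothing else; the other two stand upright on the tote floor, at rest, not touched by the fingers, each weighing under 5 N there, so that the held one is the heaviest (((height (world z) of tin_a above 0.145 m and angle between tin_a's own z axis and vertical below 0.3 rad and contact force between the fingers and tin_a above 1 N and linear speed of tin_a below 0.05 m/s and contact force between tin_a and tote below 0.1 N and contact force between tin_a and catch_tray below 0.1 N and (x of tin_b in the frame of tote between -0.125 and 0.125 m and y of tin_b in the frame of tote between -0.05 and 0.05 m and z of tin_b in the frame of tote below 0.016 m and angle between tin_b's own z axis and vertical below 0.12 rad and contact force between the fingers and tin_b below 0.3 N and linear speed of tin_b below 0.03 m/s) and contact force between each of tin_b, tin_c and tote below 5 N and contact force between tin_a and tin_b below 0.1 N and (x of tin_c in the frame of tote between -0.125 and 0.125 m and y of tin_c in the frame of tote between -0.05 and 0.05 m and z of tin_c in the frame of tote below 0.016 m and angle between tin_c's own z axis and vertical below 0.12 rad and contact force between the fingers and tin_c below 0.3 N and linear speed of tin_c below 0.03 m/s) and contact force between tin_a and tin_c below 0.1 N) or (height (world z) of tin_b above 0.145 m and angle between tin_b's own z axis and vertical below 0.3 rad and contact force between the fingers and tin_b above 1 N and linear speed of tin_b below 0.05 m/s and contact force between tin_b and tote below 0.1 N and contact force between tin_b and catch_tray below 0.1 N and (x of tin_a in the frame of tote between -0.125 and 0.125 m and y of tin_a in the frame of tote between -0.05 and 0.05 m and z of tin_a in the frame of tote below 0.016 m and angle between tin_a's own z axis and vertical below 0.12 rad and contact force between the fingers and tin_a below 0.3 N and linear speed of tin_a below 0.03 m/s) and contact force between each of tin_a, tin_c and tote below 5 N and contact force between tin_b and tin_a below 0.1 N and (x of tin_c in the frame of tote between -0.125 and 0.125 m and y of tin_c in the frame of tote between -0.05 and 0.05 m and z of tin_c in the frame of tote below 0.016 m and angle between tin_c's own z axis and vertical below 0.12 rad and contact force between the fingers and tin_c below 0.3 N and linear speed of tin_c below 0.03 m/s) and contact force between tin_b and tin_c below 0.1 N) or (height (world z) of tin_c above 0.145 m and angle between tin_c's own z axis and vertical below 0.3 rad and contact force between the fingers and tin_c above 1 N and linear speed of tin_c below 0.05 m/s and contact force between tin_c and tote below 0.1 N and contact force between tin_c and catch_tray below 0.1 N and (x of tin_a in the frame of tote between -0.125 and 0.125 m and y of tin_a in the frame of tote between -0.05 and 0.05 m and z of tin_a in the frame of tote below 0.016 m and angle between tin_a's own z axis and vertical below 0.12 rad and contact force between the fingers and tin_a below 0.3 N and linear speed of tin_a below 0.03 m/s) and contact force between each of tin_a, tin_b and tote below 5 N and contact force between tin_c and tin_a below 0.1 N and (x of tin_b in the frame of tote between -0.125 and 0.125 m and y of tin_b in the frame of tote between -0.05 and 0.05 m and z of tin_b in the frame of tote below 0.016 m and angle between tin_b's own z axis and vertical below 0.12 rad and contact force between the fingers and tin_b below 0.3 N and linear speed of tin_b below 0.03 m/s) and contact force between tin_c and tin_b below 0.1 N))); the arm keeps its last pose, push and grip.
It fails at once if a thing that is not part of the job is moved by more than 30 mm (distance of any of bolt, padlock, oil_can, lantern from where it was at the start of the episode above 0.03 m).
It also fails if it takes over 72 s, if anything falls off the work surface, if the arm or the gripper's body presses on something with over 40 N, if the wrist force passes 120 N, or if a joint passes its speed limit or range.

## Working session

There is one attempt and no reset: what is moved stays moved. The work goes in short steps, each a Python script; the robot and the scene stay as the last script left them, time stands still between calls to the robot, and variables do not carry over. Pictures are saved under pics/ and viewed, and the job is handed in when it is done.

```bash
ls; mkdir -p pics
python3 - <<'E'
from station import env, effector, solver, viewer, workorder, search_frame, tip_of
import cv2, numpy as np
s=env.sense(); print({k:np.round(v,3) for k,v in s.items()})
for c in ("scene","top","wrist"):
    im,d=viewer.read_camera(c); cv2.imwrite(f"pics/{c}0.png",im[:,:,::-1]); i=viewer.camera_info(c)
    print(c,{k:np.round(v,3).tolist() if not isinstance(v,str) else v for k,v in i.items()})
    for n in ("tin_a","tote","catch_tray","bolt"):
        print(n,[(np.round(r["at"],3).tolist(),round(r["score"],2)) for r in search_frame(c,n)])
    for n in ("tin_a","tote"):
        print("tip",n,[(np.round(r["at"],3).tolist(),round(r["score"],2)) for r in tip_of(c,n)])
print(env.sense()["t"])
E
```

```text
pics
{'t': np.float64(0.0), 'joint_positions': array([-1.239,  0.468, -0.012,  1.604,  0.006,  1.071, -0.056]), 'joint_velocities': array([ 0.   ,  0.   , -0.001, -0.   , -0.001, -0.   ,  0.   ]), 'tau': array([ 1.0000e-03, -5.2058e+01, -1.2000e-02, -2.4375e+01, -5.7000e-02,
        1.7000e-02,  0.0000e+00]), 'ee_pos': array([0.238, 0.604, 0.214]), 'tcp_rot': array([[ 0.931, -0.001,  0.366],
       [-0.366, -0.002,  0.931],
       [ 0.   , -1.   , -0.002]]), 'wrist_force': array([-0.102,  0.515,  1.158]), 'moment': array([ 0.036, -0.043,  0.006]), 'gripper_width': np.float64(0.092)}
scene {'intrinsics': [[448.182, 0.0, 323.83], [0.0, 448.182, 196.779], [0.0, 0.0, 1.0]], 'eye': [-0.546, 0.498, 0.935], 'rotation': [[-0.397, 0.582, -0.71], [-0.918, -0.239, 0.318], [0.015, 0.778, 0.628]]}
tin_a [([0.401, -0.046, 0.06], 0.94), ([0.466, 0.26, 0.066], 0.91), ([0.662, 0.227, 0.052], 0.86), ([0.535, 0.165, 0.058], 0.8), ([0.236, 0.404, 0.058], 0.66), ([0.413, 0.162, 0.061], 0.65)]
tote [([0.546, -0.152, 0.029], 0.66)]
catch_tray [([0.451, 0.216, 0.001], 0.76)]
bolt [([0.566, 0.294, 0.018], 0.
[... 839 characters left out ...]
, ([0.598, -0.37, 0.041], 0.55)]
tip tin_a [([0.55, 0.159, 0.006], 0.79), ([0.419, -0.058, -0.0], 0.79), ([0.249, 0.409, -0.001], 0.77), ([0.483, 0.257, -0.004], 0.76), ([0.426, 0.159, -0.002], 0.7), ([0.68, 0.223, 0.001], 0.52)]
tip tote [([0.528, -0.168, 0.001], 0.94), ([0.704, 0.123, -0.002], 0.73), ([0.479, 0.202, -0.0], 0.23)]
wrist {'intrinsics': [[330.59, 0.0, 318.02], [0.0, 330.59, 198.171], [0.0, 0.0, 1.0]], 'T_tool_cam': [[0.0, -0.96, -0.279, -0.079], [0.001, 0.279, -0.96, -0.17], [1.0, -0.0, 0.001, 0.001], [0.0, 0.0, 0.0, 1.0]]}
tin_a [([0.242, 0.422, 0.074], 0.84)]
tote []
catch_tray [([0.454, 0.303, 0.01], 0.92)]
bolt []
tip tin_a [([0.247, 0.407, 0.002], 0.86)]
tip tote []
1.05
```

View pics/top0.png

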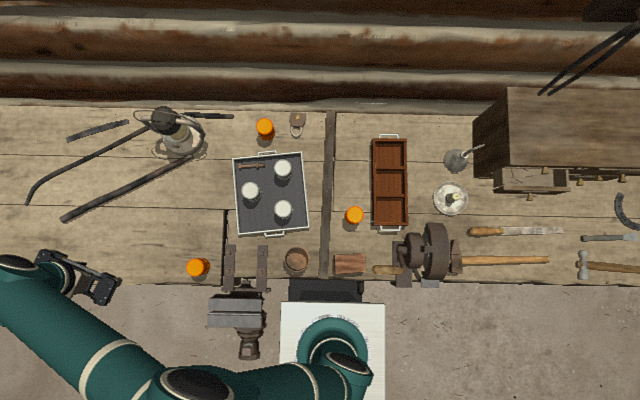

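View pics/scene0.png

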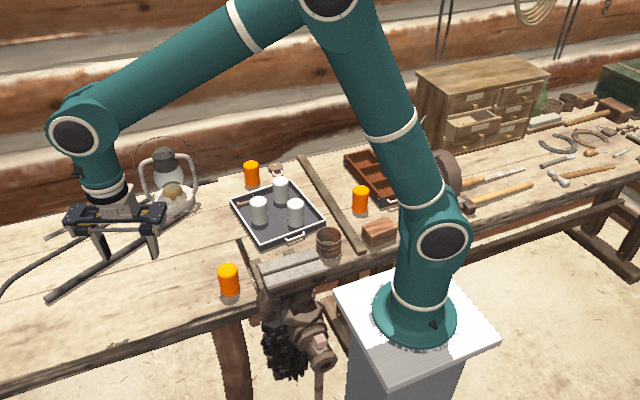

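Run:
```python
import cv2
a=cv2.imread('pics/top0.png')
cv2.imwrite('pics/top0z.png',cv2.resize(a[50:250,170:470],None,fx=2.6,fy=2.6))
```

```text
(no output)
```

View pics/top0z.png

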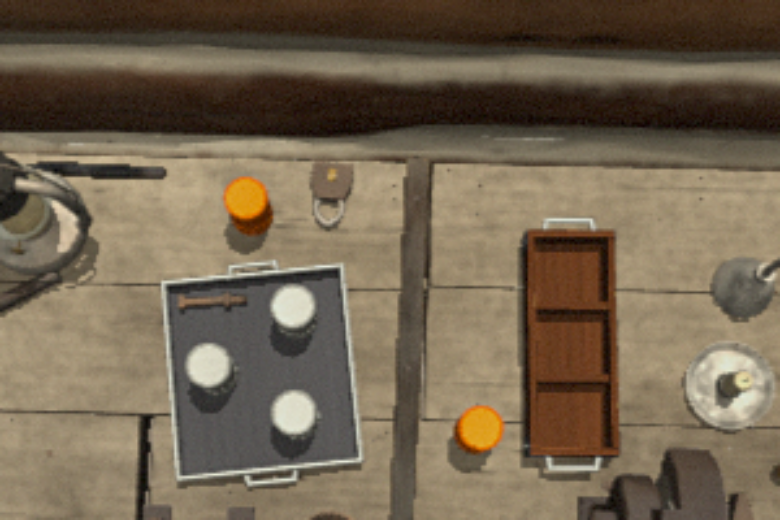

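The top view shows the tray with three white tins at about (283,168), (250,191) and (284,210). The tote spans columns 372–408 and rows 138–230. The orange look-alikes are at (265,127), (354,215) and (198,267). Next I'll refine the positions with depth from both fixed cameras and map obstacle heights.

```bash
cat > h.py <<'E'
from station import env, effector, solver, viewer, workorder, search_frame, tip_of
import cv2, numpy as np
def cloud(c):
    s=env.sense(); im,d=viewer.read_camera(c); i=viewer.camera_info(c); K=np.array(i["intrinsics"])
    v,u=np.mgrid[0:d.shape[0],0:d.shape[1]]
    P=np.stack([(u-K[0,2])/K[0,0]*d,-(v-K[1,2])/K[1,1]*d,-d],-1)
    if "eye" in i: W=P@np.array(i["rotation"]).T+np.array(i["eye"])
    else:
        T=np.array(i["T_tool_cam"]); W=(P@T[:3,:3].T+T[:3,3])@np.array(s["tcp_rot"]).T+np.array(s["ee_pos"])
    W[d==0]=np.nan
    return im,W
R=np.array([[1,0,0],[0,0,1],[0,-1,0]],float)
def tins(im,W,box,zr=(0.06,0.1)):
    hsv=cv2.cvtColor(im,cv2.COLOR_RGB2HSV)
    m=(hsv[...,1]<70)&(hsv[...,2]>90)&(W[...,2]>zr[0])&(W[...,2]<zr[1])
    m&=(W[...,0]>box[0])&(W[...,0]<box[1])&(W[...,1]>box[2])&(W[...,1]<box[3])
    n,l,st,_=cv2.connectedComponentsWithStats(m.astype(np.uint8))
    out=[]
    for k in range(1,n):
        if st[k,4]<30: continue
        p=W[l==k]; zt=np.percentile(p[:,2],70); t=p[p[:,2]>zt-0.004]
        c,r=cv2.minEnclosingCircle(t[:,:2].astype(np.float32))
        out.append((np.round(c,4).tolist(),round(r,4),round(float(zt),4),len(t)))
    return out
E
python3 - <<'E'
from h import *
for c in ("top","scene"):
    im,W=cloud(c)
    for t in tins(im,W,(0.35,0.62,0.08,0.34)): print(c,t)
    # tote rim
    b=(W[...,0]>0.36)&(W[...,0]<0.70)&(W[...,1]>-0.26)&(W[...,1]<-0.07)
    hsv=cv2.cvtColor(im,cv2.COLOR_RGB2HSV)
    red=((hsv[...,0]<14)&(hsv[...,1]>120))
    m=b&(W[...,2]>0.035)&(W[...,2]<0.055)&red
    p=W[m]; print("rim n",len(p),np.median(p[:,2]), p.min(0),p.max(0)); print(cv2.minAreaRect(p[:,:2].astype(np.float32)))
    f=b&(W[...,2]<0.02)&(W[...,2]>0.004)&red&(abs(W[...,1]+0.168)<0.03)
    print("floor",np.median(W[f][:,2]))
    if c=="top":
        # height map max, 4cm grid
        print("y cols",[round(y,2) for y in np.arange(0.46,-0.46,-0.04)])
        for x in np.arange(0.24,0.84,0.04):
            row=[]
            for y in np.arange(0.46,-0.46,-0.04):
                q=(abs(W[...,0]-x)<0.02)&(abs(W[...,1]-y)<0.02)
                row.append(int(1000*np.nanmax(W[q][:,2])) if q.any() else -1)
            print(round(x,2),row)
E
```

```text
top ([0.5517, 0.1615], 0.0256, 0.0788, 198)
top ([0.4806, 0.2558], 0.0258, 0.0788, 199)
top ([0.4283, 0.1564], 0.026, 0.0788, 225)
rim n 810 0.04408568333092999 [ 0.3891107  -0.2213765   0.03549291] [ 0.65909177 -0.11365036  0.05216192]
((0.5239523649215698, -0.16748006641864777), (0.27064380049705505, 0.10567786544561386), 0.6662501692771912)
floor 0.009441074326144161
y cols [np.float64(0.46), np.float64(0.42), np.float64(0.38), np.float64(0.34), np.float64(0.3), np.float64(0.26), np.float64(0.22), np.float64(0.18), np.float64(0.14), np.float64(0.1), np.float64(0.06), np.float64(0.02), np.float64(-0.02), np.float64(-0.06), np.float64(-0.1), np.float64(-0.14), np.float64(-0.18), np.float64(-0.22), np.float64(-0.26), np.float64(-0.3), np.float64(-0.34), np.float64(-0.38), np.float64(-0.42)]
0.24 [658, 659, 78, 18, 20, 4, 17, 5, 64, 62, 29, 27, 54, 55, 216, 216, 213, 143, 196, 197, 37, 38, 6]
0.28 [4, 77, 78, 20, 20, 7, 21, 6, 63, 60, 62, 50, 56, 55, 217, 219, 214, 187, 218, 216, 37, 40, 31]
0.32 [7, 6, 5, 12, 14, 6, 16, 7, 61, 63, 24, 28, 6, 47, 52, 7, 187, 228, 228, 219, 38, 40, 27]
[... 828 characters left out ...]
72 [41, 29, 19, 20, 6, 6, 77, 7, 21, 21, 6, 28, 5, 6, 6, 6, 5, 4, 7, 5, 5, 7, 650]
0.76 [555, 565, 565, 567, 570, 572, 576, 579, 581, 583, 585, 587, 590, 591, 593, 594, 594, 594, 598, 602, 604, 603, 638]
0.8 [533, 533, 531, 532, 525, 531, 530, 531, 524, 527, 527, 527, 527, 525, 526, 524, 523, 521, 519, 521, 521, 523, 525]
scene ([0.5498, 0.1621], 0.0279, 0.0778, 136)
scene ([0.4786, 0.2572], 0.0274, 0.078, 159)
scene ([0.4268, 0.158], 0.0286, 0.0779, 159)
rim n 432 0.042122085173815216 [ 0.3845529  -0.21715049  0.03508941] [ 0.65603749 -0.07298844  0.05040006]
((0.5221793055534363, -0.14774827659130096), (0.10868411511182785, 0.28161630034446716), 81.02313232421875)
floor 0.01002721028739112
```

Run:
```python
from h import *
im,W=cloud("top")
b=(W[...,0]>0.2)&(W[...,0]<0.6)&(W[...,1]>-0.36)&(W[...,1]<-0.08)&(W[...,2]>0.11)&(W[...,2]<0.3)
p=W[b]
np.save('grinder.npy',p)
for y in np.arange(-0.09,-0.36,-0.02):
    q=p[abs(p[:,1]-y)<0.01]
    if len(q): print(round(y,2),"xmax",q[:,0].max().round(3),"z there",q[q[:,0].argmax(),2].round(3))
d=p-np.array([0.437,-0.168,0]); 
for a in range(-90,181,15):
    z=np.array([np.sin(np.radians(a)),np.cos(np.radians(a))]); x=np.array([z[1],-z[0]])
    # clearance from body rectangle 75 x 189 (z>0.14)
    q=d[:,:2][p[:,2]>0.12]; dx=np.maximum(abs(q@x)-0.0375,0); dz=np.maximum(abs(q@z)-0.0945,0)
    Rm=np.column_stack([[x[0],x[1],0],[0,0,-1],[z[0],z[1],0]])
    out=[]
    for P in [(0.437,-0.168,0.054),(0.437,-0.168,0.2),(0.611,-0.168,0.054),(0.428,0.158,0.05),(0.55,0.162,0.05),(0.48,0.256,0.05)]:
        j=solver.inverse_kinematics(P,Rm); out.append(None if j is None else np.round(j,1).tolist())
    print(a,"det",round(np.linalg.det(Rm)),"clear",np.hypot(dx,dz).min().round(3),[None if o is None else o[6] for o in out], out[0])
```

```text
-0.09 xmax 0.274 z there 0.204
-0.11 xmax 0.274 z there 0.203
-0.13 xmax 0.275 z there 0.207
-0.15 xmax 0.275 z there 0.208
-0.17 xmax 0.325 z there 0.145
-0.19 xmax 0.364 z there 0.147
-0.21 xmax 0.364 z there 0.143
-0.23 xmax 0.369 z there 0.169
-0.25 xmax 0.392 z there 0.161
-0.27 xmax 0.392 z there 0.159
-0.29 xmax 0.389 z there 0.165
-90 det 1 clear 0.0 [-1.8, -2.3, -2.0, 2.5, 2.6, 2.4] [-0.7, 0.9, 1.3, 2.2, -1.1, 1.0, -1.8]
-75 det 1 clear 0.008 [-2.1, -2.5, -2.3, 2.3, 2.4, 2.2] [-0.7, 0.9, 1.3, 2.2, -1.1, 1.0, -2.1]
-60 det 1 clear 0.02 [-2.3, 2.4, 2.9, 2.1, 2.2, 1.9] [-0.7, 0.9, 1.3, 2.2, -1.1, 1.0, -2.3]
-45 det 1 clear 0.035 [2.9, 2.9, 2.7, 1.9, 1.9, 1.7] [0.0, 0.4, 0.4, 2.2, -0.3, 0.6, 2.9]
-30 det 1 clear 0.04 [2.7, 2.6, 2.5, 1.7, 1.7, 1.5] [-0.0, 0.4, 0.4, 2.2, -0.3, 0.6, 2.7]
-15 det 1 clear 0.026 [2.4, 2.3, 2.3, 1.4, 1.5, 1.3] [-0.0, 0.4, 0.4, 2.2, -0.3, 0.6, 2.4]
0 det 1 clear 0.008 [2.1, 2.1, 2.0, 1.2, 1.3, 1.0] [-0.0, 0.4, 0.4, 2.2, -0.3, 0.6, 2.1]
15 det 1 clear 0.0 [1.9, 1.8, 1.8, 1.0, 1.1, 0.8] [-0.0, 0.4, 0.4, 2.2, -0.3, 0.6, 1.9]
30 det 1 clear 0.0 [1.7, 1.5, 1
[... 286 characters left out ...]
0.4, 0.5, 0.8, 2.2, -0.7, 0.7, 1.2]
90 det 1 clear 0.0 [1.0, 0.5, 0.6, -0.2, -0.0, -0.3] [-0.4, 0.6, 0.9, 2.2, -0.7, 0.7, 1.0]
105 det 1 clear 0.008 [0.7, 0.3, 0.4, -0.4, -0.3, -0.5] [-0.4, 0.6, 0.9, 2.2, -0.7, 0.7, 0.7]
120 det 1 clear 0.02 [0.5, 0.0, 0.1, -0.6, -0.5, -0.8] [-0.5, 0.6, 0.9, 2.2, -0.8, 0.7, 0.5]
135 det 1 clear 0.035 [0.3, -0.3, -0.1, -0.9, -0.8, -1.0] [-0.5, 0.6, 1.0, 2.2, -0.8, 0.7, 0.3]
150 det 1 clear 0.04 [0.0, -0.5, -0.4, -1.1, -1.0, -1.3] [-0.5, 0.6, 1.0, 2.2, -0.8, 0.8, 0.0]
165 det 1 clear 0.026 [-0.2, -0.8, -0.6, -1.4, -1.3, -1.5] [-0.5, 0.6, 1.0, 2.2, -0.8, 0.8, -0.2]
180 det 1 clear 0.008 [-0.5, -1.0, -0.9, -1.6, -1.5, -1.7] [-0.5, 0.7, 1.0, 2.2, -0.9, 0.8, -0.5]
```

```bash
cat >> h.py <<'E'
a=np.radians(150); _z=np.array([np.sin(a),np.cos(a),0]); _x=np.array([_z[1],-_z[0],0])
G=np.column_stack([_x,[0,0,-1],_z])
def force(n=6):
    f=[]
    for _ in range(n): f.append(env.sense()["wrist_force"]); env.pause(0.05)
    return np.mean(f,0)
def st(tag):
    s=env.sense(); print(tag,"t",round(float(s["t"]),2),"p",np.round(s["ee_pos"],4),"w",round(float(s["gripper_width"]),4),"F",np.round(s["wrist_force"],2))
E
python3 - <<'E'
from h import *
env.reach([0.4796,0.2565,0.20],G); st("hover")
im,W=cloud("wrist"); cv2.imwrite("pics/w1.png",im[:,:,::-1])
for t in tins(im,W,(0.35,0.62,0.08,0.34)): print(t)
print([(np.round(r["at"],3).tolist(),round(r["score"],2)) for r in search_frame("wrist","tin_a")])
E
```

```text
hover t 2.77 p [0.4793 0.2577 0.2   ] w 0.0918 F [-0.21 -0.69 -0.31]
([0.5517, 0.1618], 0.0262, 0.0781, 2542)
([0.4809, 0.2563], 0.0261, 0.0782, 2416)
([0.429, 0.1567], 0.0265, 0.0781, 1926)
[([0.553, 0.172, 0.077], 0.97), ([0.436, 0.166, 0.08], 0.89), ([0.662, 0.222, 0.074], 0.83), ([0.27, 0.409, 0.038], 0.75), ([0.484, 0.262, 0.078], 0.64)]
```

View pics/w1.png

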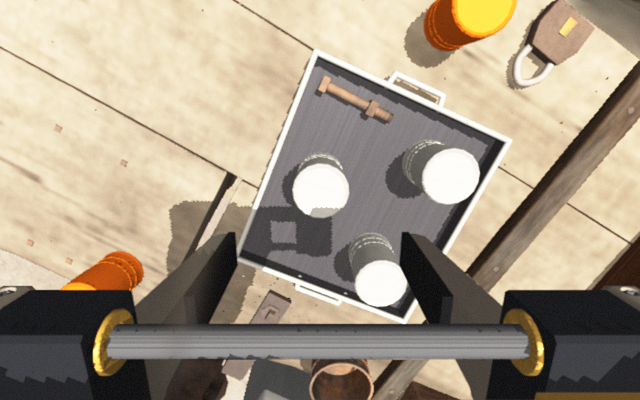

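The wrist picture shows the three tins at (320,190), (450,176) and (380,282). Their positions agree with the top camera within 1 mm, with tops at z≈0.078. I'm picking the first tin now.

```bash
cat >> h.py <<'E'
def pick(x,y,z=0.049,up=0.2,sq=45):
    env.reach([x,y,0.14],G); env.movel([x,y,z],G,rate=0.12); env.pause(0.15); st("down")
    f0=force(); effector.grasp(sq); st("grasp"); env.movel([x,y,up],G,rate=0.15); env.pause(0.35); st("up")
    f1=force(10); print("heft N",np.round(f1-f0,2),"raw",np.round(f1,2))
def place(x,y,z=0.0545):
    env.reach([x,y,0.16],G); env.movel([x,y,z],G,rate=0.1); env.pause(0.2); st("place")
    effector.release(); st("rel"); env.movel([x,y,0.16],G,rate=0.15); st("clear")
E
python3 - <<'E'
from h import *
pick(0.4808,0.2563)
im,W=cloud("scene"); cv2.imwrite("pics/s1.png",im[:,:,::-1])
E
```

```text
down t 4.28 p [0.4814 0.2567 0.0499] w 0.0919 F [0.03 0.3  0.34]
grasp t 5.28 p [0.4808 0.2562 0.049 ] w 0.0505 F [ 0.74 -0.28  0.11]
up t 6.78 p [0.4807 0.2561 0.1996] w 0.0505 F [ 0.77  0.35 -7.88]
heft N [ 0.08 -0.21 -8.08] raw [ 0.18 -0.14 -7.74]
```

View pics/s1.png

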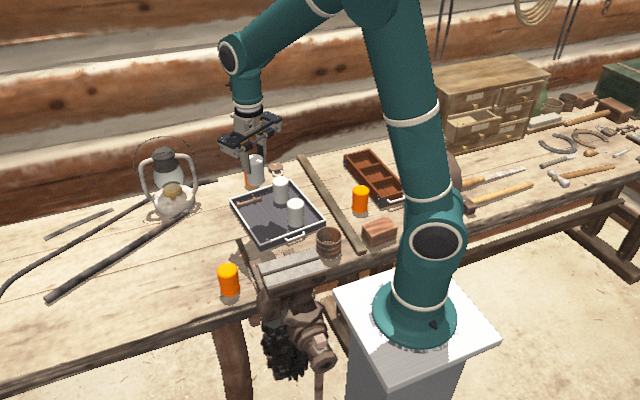

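The scene view shows the tin hanging upright in the fingers at about (256,168), with the other two still in the tray. It hefts at about 8 N, so it is probably the heaviest. I'll place it in the far compartment.

Run:
```python
from h import *
place(0.611,-0.167)
im,W=cloud("wrist"); cv2.imwrite("pics/w2.png",im[:,:,::-1])
for t in tins(im,W,(0.35,0.7,-0.25,-0.08)): print(t)
im,W=cloud("top"); cv2.imwrite("pics/t2.png",im[:,:,::-1])
```

```text
place t 10.38 p [ 0.6114 -0.167   0.0549] w 0.0508 F [-0.11 -0.28 -7.85]
rel t 11.12 p [ 0.611  -0.167   0.0545] w 0.0916 F [ 0.   -0.06 -0.24]
clear t 11.97 p [ 0.6104 -0.1666  0.1592] w 0.0919 F [ 0.09 -0.25 -0.14]
([0.6115, -0.1665], 0.0261, 0.0831, 3258)
```

View pics/w2.png

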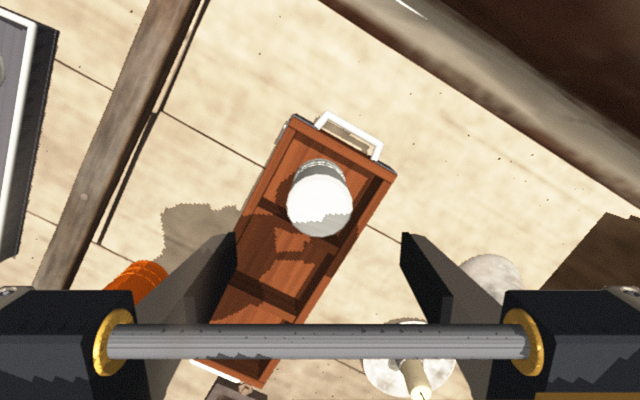

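View pics/t2.png

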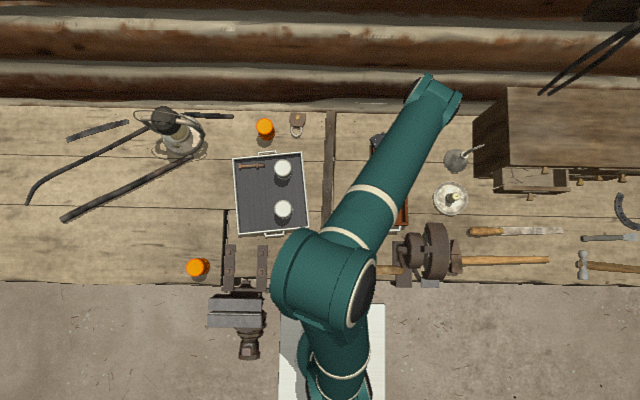

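The wrist view shows the tin upright in the far compartment at about (320,200), top at z=0.083 as expected. The top view shows everything else undisturbed. Next is the second tin.

Run:
```python
from h import *
env.movel([0.611,-0.167,0.19],G,rate=0.2)
env.reach([0.5517,0.1618,0.19],G)
pick(0.5517,0.1618)
place(0.524,-0.168)
im,W=cloud("wrist"); cv2.imwrite("pics/w3.png",im[:,:,::-1])
for t in tins(im,W,(0.35,0.7,-0.25,-0.08)): print(t)
```

```text
down t 15.02 p [0.5523 0.162  0.0498] w 0.0916 F [-0.32 -0.25  1.  ]
grasp t 16.02 p [0.5518 0.1617 0.049 ] w 0.0504 F [ 0.   -0.94  0.03]
up t 17.52 p [0.5516 0.1617 0.1997] w 0.0502 F [ 0.34  0.88 -3.14]
heft N [-0.02  0.21 -3.13] raw [-0.1   0.26 -3.14]
place t 20.69 p [ 0.5243 -0.168   0.0548] w 0.0507 F [-0.3  -0.22 -3.09]
rel t 21.43 p [ 0.524  -0.168   0.0545] w 0.0917 F [0.47 0.29 0.09]
clear t 22.28 p [ 0.5235 -0.1676  0.1593] w 0.0918 F [-0.2   0.76 -0.07]
([0.6115, -0.1668], 0.0261, 0.0831, 4159)
([0.5242, -0.1678], 0.0262, 0.0831, 3263)
```

View pics/w3.png

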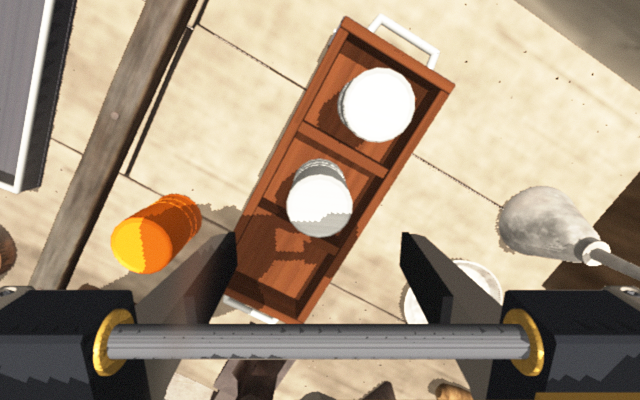

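The wrist picture shows two tins upright, far at (376,105) and middle at (320,198), with the near compartment empty. The second tin hefted at 3.1 N. Now the third.

Run:
```python
from h import *
env.movel([0.524,-0.168,0.19],G,rate=0.2)
env.reach([0.429,0.1567,0.19],G)
pick(0.429,0.1567)
place(0.440,-0.1685)
im,W=cloud("wrist"); cv2.imwrite("pics/w4.png",im[:,:,::-1])
for t in tins(im,W,(0.35,0.7,-0.25,-0.08)): print(t)
```

```text
down t 25.28 p [0.4295 0.1571 0.0497] w 0.092 F [ 0.78 -0.08  0.12]
grasp t 26.28 p [0.429  0.1567 0.049 ] w 0.0507 F [-0.53  0.24 -0.08]
up t 27.79 p [0.4289 0.1565 0.1997] w 0.0502 F [ 0.59 -0.53 -3.1 ]
heft N [-0.28  0.01 -3.5 ] raw [ 0.    0.24 -3.32]
place t 30.94 p [ 0.4403 -0.1684  0.0547] w 0.0506 F [ 0.37  0.58 -2.85]
rel t 31.69 p [ 0.44   -0.1685  0.0545] w 0.092 F [ 0.16 -0.08 -0.02]
clear t 32.54 p [ 0.4396 -0.168   0.1594] w 0.0922 F [-0.51  0.28 -0.91]
([0.6067, -0.169], 0.0251, 0.0832, 2006)
([0.5243, -0.168], 0.0261, 0.0832, 4113)
([0.4401, -0.1681], 0.0262, 0.0831, 3244)
```

View pics/w4.png

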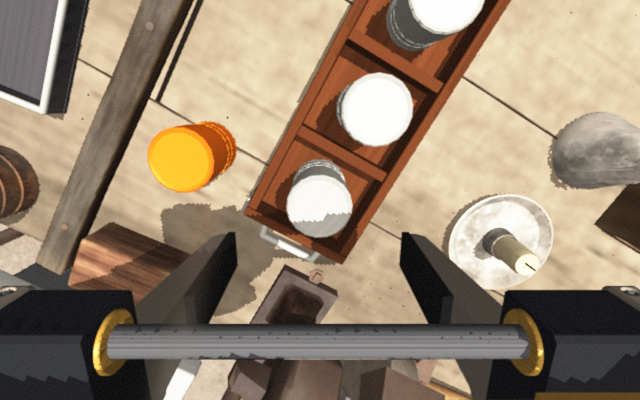

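All three tins stand in the tote, at about (320,200), (375,108) and (440,5, cut off by the frame edge), with tops at z=0.083. The heaviest is in the far compartment: 8.1 N against 3.1 and 3.5 N. I'll lift that one to TCP 0.23, which puts its underside at about 0.185 m.

Run:
```python
from h import *
env.movel([0.440,-0.168,0.19],G,rate=0.2)
env.reach([0.6115,-0.1667,0.19],G)
pick(0.6115,-0.1667,z=0.0545,up=0.23)
env.pause(0.5); st("hold")
for c in ("scene","wrist"):
    im,W=cloud(c); cv2.imwrite(f"pics/{c}5.png",im[:,:,::-1])
    for t in tins(im,W,(0.35,0.7,-0.25,-0.08)): print(c,t)
    for t in tins(im,W,(0.5,0.7,-0.25,-0.08),(0.15,0.28)): print(c,"held",t)
```

```text
down t 34.95 p [ 0.6121 -0.1669  0.0554] w 0.092 F [-0.47 -0.22  0.14]
grasp t 35.95 p [ 0.6115 -0.1668  0.0545] w 0.0507 F [ 0.39 -1.17 -0.48]
up t 37.62 p [ 0.6114 -0.1667  0.2297] w 0.0506 F [ 0.06 -0.   -7.17]
heft N [ 0.03  0.34 -7.55] raw [ 0.06  0.14 -7.62]
hold t 38.62 p [ 0.6115 -0.1667  0.23  ] w 0.0507 F [-0.66  0.07 -7.26]
scene ([0.5197, -0.1687], 0.0278, 0.0828, 115)
scene ([0.4385, -0.1679], 0.0275, 0.0829, 96)
scene held ([0.5923, -0.1378], 0.0127, 0.2368, 60)
wrist ([0.5425, -0.1503], 0.004, 0.0732, 28)
wrist ([0.4514, -0.1858], 0.011, 0.083, 95)
wrist held ([0.6111, -0.1662], 0.0266, 0.2584, 8337)
wrist held ([0.6032, -0.1316], 0.0045, 0.2482, 129)
wrist held ([0.6387, -0.1938], 0.002, 0.243, 37)
```

View pics/scene5.png

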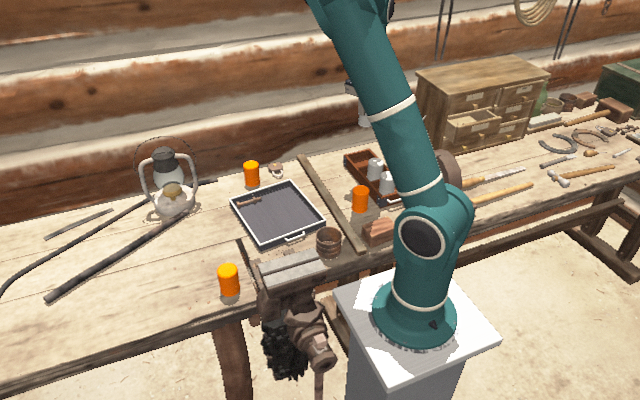

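View pics/wrist5.png

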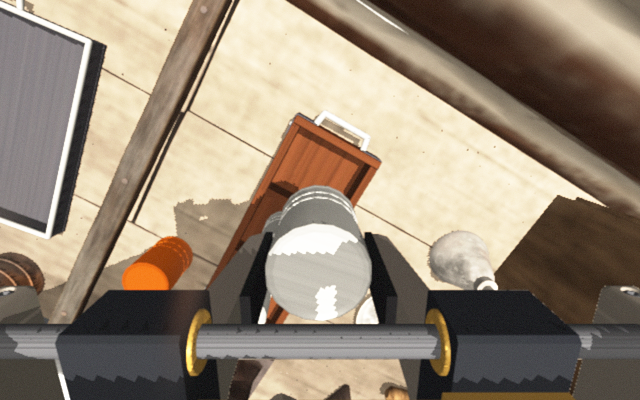

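The wrist view shows the held tin upright between the fingers at (318,255), top at z≈0.258, so its underside is at about 0.183 m. The scene view shows the other two upright in the tote at (375,168) and (388,182), and the bolt, lantern, padlock and orange tins in place.

Run:
```python
from h import *
workorder.finish_job()
```

```text
the job is handed in; nothing more can be done
```

I stood all three tins upright in the tote, one per compartment, and let go of them. I then lifted the heaviest back out of the far compartment and handed the job in while holding it, with about 39 s of the 72 s used.

- **Weights:** the held tin hefted at 8.1 N from the tray and 7.6 N when lifted out again. The other two hefted at 3.1 N and 3.5 N. The two readings of the held tin differ by 0.5 N from sensor noise, small against the gap of about 4 N.
- **Held tin:** it was upright, with its top at z≈0.258 m, so its underside was about 0.183 m above the bench. It was gripped with 45 N and steady at the last reading.
- **Other two tins:** they stood upright in the middle and near compartments, tops at z≈0.083 m as expected for standing on the tote floor.
- **Other objects:** the bolt, padlock, lantern and orange look-alikes looked unmoved in the last scene picture. The arm hid part of that view. The oil can showed only in the last wrist picture, where it stood upright.
- **Weaker checks:** the scene camera's depth gave no usable measurement of the held tin because the arm was in the way. The wrist camera saw only slivers of the other two at the end.

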